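# Put the instrument case away flat and shut the lapping leaves

## Robot

A 7-joint arm with a two-finger parallel gripper is mounted at the origin on the work surface. World frame = base frame: x ahead of the robot, y to its left, z up, the work surface at z = 0. Lengths are in m, angles in degrees, forces in N, time in s.
With the tool pointing down it reaches from about 0.425 to 0.875 m from the base axis. Payload 4.7 kg.
Tool frame: the origin (TCP) lies on the centre line of the jaws, within the pads' length; the fingertips stand env.nose_length ahead of it and the grasp point (between the pads) lies 8 mm behind it (env.nose_length is the distance from the TCP to the fingertips, in m); y points along the fingers, z is the direction in which the jaws open and shut, and the axes are right-handed (so a half turn about y gives the same grasp; the last joint's range is limited). The gripper opens to 87 mm and grips with 3 to 60 N. Pads are 19 mm wide; open, the fingers measure 117 mm over their backs; the gripper's body (75 mm by 190 mm) begins 51 mm behind the grasp point.
Start: joints at [-64.968, 18.392, -4.016, 83.108, 1.295, 78.541, -3.26], TCP at [0.267, 0.593, 0.234] pointing down, gripper open.
Joint ranges: [-163.93, 163.93], [-17.29, 119.83], [-79.2, 71.16], [3.27, 140.29], [-89.18, 269.18], [5.43, 117.66], [-154.24, 154.24]. Speed limits (degrees/s): [147.25, 147.25, 180, 180, 180, 180, 180].

## Interface

Orientations are given as [roll, pitch, yaw] about the fixed x, y, z axes, in that order (R = Rz(yaw) Ry(pitch) Rx(roll)).
In Python, from cell import env, read_camera, camera_info, job, models gives the robot as it stands.
- The arm moves only by the tool move_arm, never from a script. Its argument "moves" is a list of rows, each a list of 6 numbers: the shift along the tool's x, y, z in mm, then the turn, a rotation vector about the tool's x, y, z in degrees. In form: [[x, y, z, ax, ay, az], ...]. A call has 1 to 20 rows; each row is the pose to reach, as a shift and turn from the pose commanded when the call began, along the tool's axes at that moment; what a row does not reach only later rows make up. A row lasts 1/12 s, in which the tool goes at most 41.7 mm and 7.16 degrees, less where a joint would pass 70% of its speed; a pose out of reach is approached as far as the arm can. A call with a gripper value outside its range is refused whole. "claw" is the finger opening in mm, from 0 to 87, set as the call begins (left out, the last holds). The fingers move at their own pace and stop on an object; "newtons" is the grip in N (left out, the last holds). Time passes only in rows, so rows that repeat a pose let the fingers close. It gives the time, the measured TCP pose, the force and the opening at its end, in the units of the state.
- env.get_obs(): the state, without advancing time (a new reading comes with each control period).
- read_camera(name): name is "side" or "top" or "wrist"; returns (picture, depth): 384x512x3 uint8, red, green, blue; 384x512 float32, m along the optical axis (not along the pixel's ray), 0 where there is no reading.
- camera_info(name): a dict with "fx", "fy", "cx", "cy" (pixels), "R" (3x3) and "t" (3): a world point X has camera coordinates R X + t. Camera axes: x right, y down, z forward; pixel columns grow to the right and rows downward; lengths in m; the calibration is good to about 2 mm. A picture is of the moment at which its call begins: read the wrist's pose just before it. camera_info takes no time and is no camera call; for the wrist camera it gives the pose at the moment of the call.
- job.sign_off(): hands the job in, once; it reports no verdict.
Trained networks look in the newest picture that a camera, given by its name, has taken for a name from the list of things; names that differ only in an ending like _2 or _b are one class to them, and where a whole thing is asked for, a point or a joint stands for the part that bears it (a point fixed in the world has none). Each returns a list of dicts, best first, with "score" (0 to 1); they miss things now and then, are a little off and sometimes report something else, mostly with a low value. They report only what shows in the picture. A call takes as long as a camera call. They do not tell look-alikes from the thing itself.
- models.spot_in(target, camera): "point" ([x, y, z] in m, in world coordinates, good to about 4 mm: the middle of the surface that is visible of it).
- models.cut_out(target, camera): "mask" (384x512 bool, what is visible of it).
The state is a dict: "time_s": time; "qpos": joint angles; "joint_velocities": joint speeds; "effort": joint torques, N m; "tool_pos": TCP position; "tool_rot": TCP orientation; "force": force on the tool from outside, world axes, zero at the start; "wrist_torque": the same for the moment, N m; "grip_width": finger opening in m.
Only numpy, scipy, OpenCV 4.12 (cv2) and the standard library are available. Lean on these libraries where they do the work, as an engineer would, in place of code of your own. Each camera call takes 0.05 s, during which the arm holds its last target.

## Task

Lift the instrument case out of its upright rack, lay it down flat on one of its broad faces on the bench and let go, then take it up again and set it down (not dropped) flat on the floor of the two-leaf steel box. Then shut the box: first the rebated leaf fully home while the flanged leaf is still open, and last the flanged leaf so that its edge strip laps over the rebated one and both lie flush. Leave the bottle, jar and cup around the work where they are.

Things in the scene. Friction and masses are not known exactly. Their poses are not given: they have to be found in the camera images.
- box: Open steel box fixed to the bench, turned by up to 20 degrees. Origin: centre of its underside; z up. Outside 170 mm (its x) by 210 mm (its y), rim 65 mm above the bench; walls 5 mm; inner floor 10 mm above the bench, inside 160 x 200 x 55 mm deep: the case fits only flat. Leaves hinge on its +y rim (rebated) and -y rim (flanged), hinge lines along box x.
- rebated_leaf (a joint): Opening angle of the rebated leaf, rad: 0 shut flat, 1.57 upright, 2.0 stop; starts 1.7 to 1.95, leaning outward. Shuts towards box -y. Plate 170 mm along box x, 11 mm thick (underside level with hinge line), 95 mm long plus a lip 18 mm long, 5 mm thick, level with the underside: 113 mm in all. Plain outer face. 0.3 kg; stiff hinge (0.3 N m friction), stays where left.
- flanged_leaf (a joint): Opening angle of the flanged leaf on the -y rim, shutting towards +y; values, starts, sizes and hinge as the other, but its 18 x 5 mm edge strip is level with the outer face and laps over the rebated lip. Black pull bar on the outer face: 56 mm along box x (centred), 12 mm wide, 14 mm proud, 78 mm from the hinge. If shut first, the rebated lip lands on it and cannot go home.
- rebated_leaf_hinge (a point): Middle of the rebated leaf's hinge line: fixed to the box at (0, +105, 65) mm in the box frame; axes as the box.
- flanged_leaf_hinge (a point): Middle of the flanged leaf's hinge line: fixed to the box at (0, -105, 65) mm in the box frame; axes as the box.
- rack: White fixed holder in which the case stands. Origin: centre of its underside on the bench; z up. 65 mm (its x) by 150 mm (its y); floor 6 mm thick, slot 41 mm (x) by 132 mm (y), walls end 20 mm above the bench. Turned by up to 17 degrees. The bench on its -x side (towards the robot, 35 to 200 mm from its centre) is clear.
- case_center (a point): Centre of the loose grey case, a closed block 35 mm thick (its x), 125 mm long (its y), 60 mm wide (its z), 0.15 to 0.3 kg. At first it stands on a long edge in the rack, z up, axes within 1 degree of the rack's, top 66 mm above the bench. Flat: its x axis vertical, either way up; then 35 mm high. Stood on the bench and pushed near its top across its thickness, it tips over flat.
- bottle: White plastic bottle, bystander, 64 mm diameter, 125 mm tall, standing beyond the work; origin at the centre of its underside.
- jar: Amber jar, bystander, 68 mm diameter, 75 mm tall; origin at the centre of its underside.
- cup: Steel cup, bystander, 72 mm diameter at the rim, 80 mm tall; origin at the centre of its underside.
There are look-alikes about, which are no part of the job. What is shaped like the part that bears case_center but red or yellow is not meant.

How it is judged:
By the outcome, as a careful person would: the job done as asked, in the order asked, and still so for the second after the job is handed in, with the robot touching nothing.
It also fails if it takes over 66 s, if anything falls off the work surface, if the arm or the gripper's body presses on something with over 40 N, if the wrist force passes 120 N, or if a joint passes its speed limit or range.

## Working session

There is one attempt and no reset: what is moved stays moved. The work goes in short steps, Python scripts to look and compute and a tool call to move; the robot and the scene stay as the last step left them, time stands still between calls to the robot, and variables do not carry over. Pictures are saved under pics/ and viewed, and the job is handed in when it is done.

Besides the shell and the picture viewer there is one more tool, called after "Emit:" by a JSON object that holds its "api" and its "payload". move_arm: Moves the arm, as the interface text tells. Its arguments: {"type":"object","properties":{"moves":{"type":"array","items":{"type":"array","items":{"type":"number"}}},"claw":{"type":"number"},"newtons":{"type":"number"}},"required":["moves"]}

```bash
ls; mkdir -p pics
python3 - <<'E'
from cell import env, read_camera, camera_info, job, models
import cv2,numpy as np
o=env.get_obs();print({k:np.round(v,3).tolist() for k,v in o.items()});print(env.nose_length)
for n in ["top","side"]:
    p,d=read_camera(n);cv2.imwrite(f"pics/{n}0.png",p[:,:,::-1]);np.savez(f"{n}0.npz",p=p,d=d)
    i=camera_info(n);print(n,i)
E
```

```text
pics
{'time_s': 0.0, 'qpos': [-64.967, 18.437, -4.017, 83.176, 1.295, 78.542, -3.26], 'joint_velocities': [-0.032, -0.109, 0.024, -0.016, -0.034, -0.045, 0.042], 'effort': [0.001, -49.129, -0.404, -31.252, -0.064, 0.044, 0.0], 'tool_pos': [0.267, 0.592, 0.232], 'tool_rot': [-90.109, -0.005, -24.222], 'force': [0.712, 0.255, 0.723], 'wrist_torque': [0.002, 0.025, -0.032], 'grip_width': 0.087}
0.011
top {'fx': 377.1350936209176, 'fy': 377.1350936209176, 'cx': 251.37943507755787, 'cy': 195.18665615399567, 'R': array([[-1.04095557e-02, -9.99945814e-01, -9.61298066e-05],
       [-9.82572544e-01,  1.02465402e-02, -1.85596889e-01],
       [ 1.85587817e-01, -1.83752664e-03, -9.82625964e-01]]), 't': array([0.01210249, 0.62596223, 1.02878625])}
side {'fx': 478.6452151645218, 'fy': 478.6452151645218, 'cx': 263.26308220180624, 'cy': 194.48299347776148, 'R': array([[ 0.99943815, -0.0274407 , -0.01924557],
       [-0.03285961, -0.68904467, -0.72397354],
       [ 0.00660528,  0.72419918, -0.68955922]]), 't': array([-0.62721461,  0.06872106,  1.35411515])}
```

View pics/top0.png

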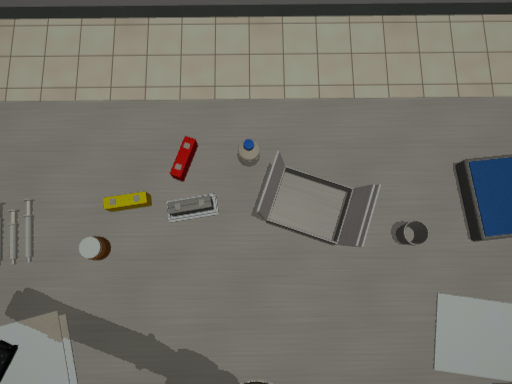

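View pics/side0.png

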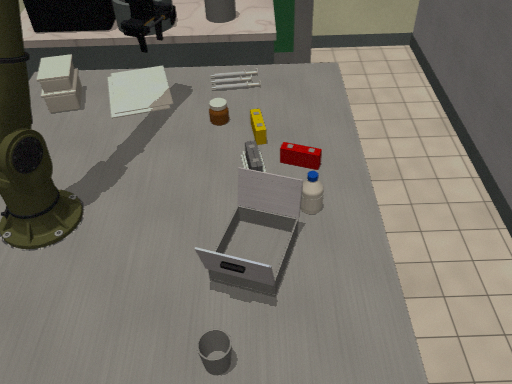

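```bash
cat > h.py <<'E'
from cell import env, read_camera, camera_info, job, models
import cv2,numpy as np
from scipy.spatial.transform import Rotation as Ro
def cloud(d,i):
    v,u=np.mgrid[:384,:512]
    c=np.stack([(u-i['cx'])/i['fx']*d,(v-i['cy'])/i['fy']*d,d],-1)
    return (c-i['t'])@i['R']
def proj(X,i):
    c=np.asarray(X)@i['R'].T+i['t'];return np.stack([c[...,0]/c[...,2]*i['fx']+i['cx'],c[...,1]/c[...,2]*i['fy']+i['cy']],-1)
E
python3 - <<'E'
from h import *
for n in ["top","side"]:
    z=np.load(f"{n}0.npz");d=z['d'];i=camera_info(n);P=cloud(d,i);np.save(f"{n}P.npy",P)
    for t in ["box","rack","case_center","rebated_leaf","flanged_leaf","bottle","jar","cup"]:
        r=models.cut_out(t,n)
        for k,e in enumerate(r):
            m=e['mask']&(d>0);q=P[m];v,u=np.nonzero(m)
            print(n,t,round(e['score'],2),m.sum(),(int(u.mean()),int(v.mean())),np.round(np.median(q,0),3),np.round(np.percentile(q[:,2],[2,98]),3))
            np.save(f"m_{n}_{t}_{k}.npy",m)
print(env.get_obs()['time_s'])
E
```

```text
top box 0.91 6784 (316, 205) [ 0.594 -0.188  0.014] [0.006 0.172]
top box 0.6 331 (197, 212) [0.578 0.16  0.011] [0.001 0.022]
top box 0.57 639 (94, 248) [0.479 0.444 0.072] [0.001 0.078]
top rack 0.8 330 (196, 212) [0.577 0.163 0.013] [-0.     0.024]
top case_center 0.74 844 (271, 185) [ 0.639 -0.049  0.129] [-0.001  0.176]
top case_center 0.69 672 (190, 206) [0.595 0.181 0.064] [0.012 0.07 ]
top rebated_leaf 0.67 776 (270, 185) [ 0.638 -0.048  0.134] [0.001 0.176]
top flanged_leaf 0.83 1563 (358, 215) [ 0.554 -0.28   0.133] [0.067 0.172]
top bottle 0.65 461 (248, 152) [0.745 0.012 0.087] [0.017 0.127]
top jar 0.87 662 (95, 248) [0.479 0.444 0.072] [-0.001  0.078]
top cup 0.6 621 (412, 232) [ 0.514 -0.465  0.044] [0.002 0.081]
side box 0.56 8411 (257, 233) [ 0.613 -0.107  0.062] [0.005 0.172]
side rack 0.57 91 (246, 161) [0.576 0.211 0.015] [-0.002  0.024]
side case_center 0.85 380 (253, 155) [0.603 0.173 0.065] [0.029 0.07 ]
side case_center 0.83 447 (257, 125) [0.62  0.342 0.056] [-0.     0.064]
side case_center 0.72 867 (300, 155) [0.747 0.196 0.045] [0.004 0.063]
side case_center 0.39 1300 (215, 350) [ 0.515 -0.436  0.048] [0.001 0.081]
side rebated_leaf 0.7 2475 (269, 191) [ 0.645 -0.051  0.123] [0.066 0.175]
side flanged_leaf 0.89 1412 (235, 265) [ 0.562 -0.294  0.137] [0.062 0.172]
side flanged_leaf 0.35 8234 (257, 233) [ 0.613 -0.108  0.062] [0.006 0.171]
side bottle 0.59 793 (311, 193) [ 0.761 -0.009  0.073] [0.002 0.126]
side jar 0.77 484 (218, 111) [0.487 0.436 0.049] [0.    0.078]
side cup 0.97 1298 (215, 350) [ 0.515 -0.437  0.048] [0.002 0.081]
0.9
```

Run:
```python
from h import *
def rect(q):
    (c,s,a)=cv2.minAreaRect((q*1000).astype(np.float32)); return np.round(c,1),np.round(s,1),round(a,2)
for n,k in [("top",1),("side",0)]:
    P=np.load(f"{n}P.npy");m=np.load(f"m_{n}_case_center_{k}.npy")
    q=P[m];q=q[(q[:,2]>.055)&(q[:,2]<.075)]
    print(n,"case top",len(q),rect(q[:,:2]),np.median(q[:,2]), 'mean',q.mean(0))
    w=np.linalg.svd(q[:,:2]-q[:,:2].mean(0),full_matrices=False)[2][0];print(np.degrees(np.arctan2(w[1],w[0])))
    # box floor
    mb=np.load(f"m_{n}_box_0.npy");q=P[mb];f=q[(q[:,2]>.004)&(q[:,2]<.016)];print("floor",len(f),rect(f[:,:2]))
    r=q[(q[:,2]>.058)&(q[:,2]<.07)];print("rim",len(r),rect(r[:,:2]))
    for t in ["rebated_leaf","flanged_leaf"]:
        q=P[np.load(f"m_{n}_{t}_0.npy")];q=q[q[:,2]>.075]
        for _ in range(3):
            c=np.median(q,0);c=q.mean(0);w=np.linalg.svd(q-c,full_matrices=False)[2][2]
            q=q[np.abs((q-c)@w)<.005]
        print(t,len(q),np.round(c,4),np.round(w,3),"tilt",np.degrees(np.arcsin(abs(w[2]))),"yaw",np.degrees(np.arctan2(w[1],w[0])))
    q=P[np.load(f"m_{n}_rack_0.npy")];q=q[(q[:,2]>.014)&(q[:,2]<.026)];print("rack",rect(q[:,:2]))
p=np.load("top0.npz")['p']
cv2.imwrite("pics/crop1.png",np.hstack([cv2.resize(p[130:260,90:230,::-1],None,fx=4,fy=4,interpolation=2)]))
```

```text
top case top 533 (array([599.4, 183.3]), array([ 35. , 125.6]), 9.22) 0.06521364176945625 mean [0.59845529 0.18225902 0.06510692]
99.34321954878419
floor 3409 (array([ 596.3, -162.8]), array([201.2, 166.3]), 70.64)
rim 607 (array([ 597.8, -164.3]), array([226.6, 170. ]), 70.61)
rebated_leaf 681 [ 0.6361 -0.047   0.1351] [ 0.324  0.915 -0.24 ] tilt 13.909635681883806 yaw 70.49324689357218
flanged_leaf 1409 [ 0.5548 -0.2814  0.1313] [-0.312 -0.886 -0.343] tilt 20.044330984092383 yaw -109.42034230939711
rack (array([600. , 183.4]), array([ 52.4, 147.4]), 8.9)
side case top 332 (array([604.3, 181.2]), array([ 35.7, 127.4]), 9.18) 0.06569823705791525 mean [0.60423155 0.17483334 0.06522295]
-80.26479394294387
floor 2374 (array([640.9, -61.4]), array([431.4, 167.5]), 70.18)
rim 653 (array([ 602.1, -164.1]), array([234.3, 171.3]), 71.14)
rebated_leaf 2197 [ 0.6438 -0.0495  0.1275] [ 0.326  0.919 -0.223] tilt 12.870678853879356 yaw 70.49397411854986
flanged_leaf 1119 [ 0.5607 -0.2913  0.1319] [-0.319 -0.907 -0.276] tilt 15.994986876217668 yaw -109.39519729342008
rack (array([588.4, 193.7]), array([ 41.4, 112.9]), 33.72)
```

View pics/crop1.png

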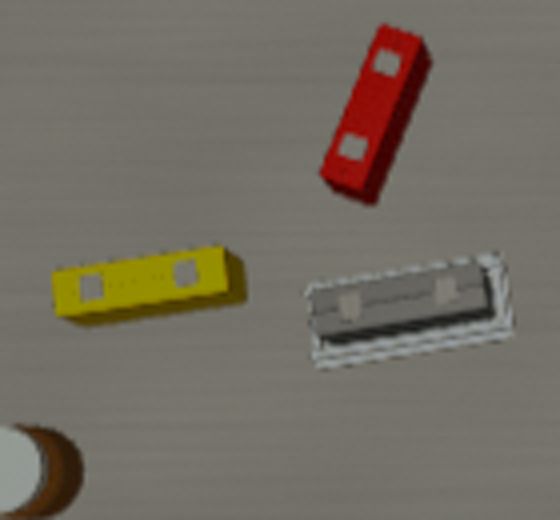

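Candidates in the top picture: yellow (126,201), red (183,158) and grey in the white rack (190,206). The crop shows that only the grey one stands in the rack, so it is the case. The two views agree to about 5 mm: case at about (0.602, 0.182), yaw 9.2°, and box at about (0.599, -0.164), yaw -19.5°.

```bash
cat >> h.py <<'E'
import json,os
def cmd():
    if os.path.exists("cmd.json"):
        c=json.load(open("cmd.json"));return np.array(c['p']),Ro.from_quat(c['q'])
    return np.array([.267,.593,.234]),Ro.from_euler('xyz',[-90,0,-24.22],degrees=True)
def down(yaw): return Ro.from_euler('xyz',[-90,0,yaw],degrees=True)
def plan(wps):
    """wps: list of (pos, Ro). prints rows for one call, stores last as commanded."""
    p0,R0=cmd();pl,Rl=p0,R0
    for p,R in wps:
        s=np.round(R0.inv().apply(np.array(p)-p0)*1000).astype(int)
        t=np.round((R0.inv()*R).as_rotvec(degrees=True)*2)/2
        P=p0+R0.apply(s/1000.);Rn=R0*Ro.from_rotvec(t,degrees=True)
        n=max(np.linalg.norm(P-pl)*1000/41.7,np.degrees((Rl.inv()*Rn).magnitude())/7.16)
        print(s.tolist()+t.tolist(),"rows>=%.1f"%n);pl,Rl=P,Rn
    json.dump(dict(p=pl.tolist(),q=Rl.as_quat().tolist()),open("cmd.json","w"))
E
python3 - <<'E'
from h import *
plan([((.602,.182,.20),down(-80.8))])
E
```

```text
[474, 34, -237, 0.0, 56.5, -0.0] rows>=12.7
```

Emit:
{"api": "move_arm", "payload": {"moves": [[474,34,-237,0,56.5,0],[474,34,-237,0,56.5,0],[474,34,-237,0,56.5,0],[474,34,-237,0,56.5,0],[474,34,-237,0,56.5,0],[474,34,-237,0,56.5,0],[474,34,-237,0,56.5,0],[474,34,-237,0,56.5,0],[474,34,-237,0,56.5,0],[474,34,-237,0,56.5,0],[474,34,-237,0,56.5,0],[474,34,-237,0,56.5,0],[474,34,-237,0,56.5,0],[474,34,-237,0,56.5,0],[474,34,-237,0,56.5,0],[474,34,-237,0,56.5,0],[474,34,-237,0,56.5,0]], "claw": 80}}

```text
time_s: 2.32
tool_pos: [0.6009, 0.1843, 0.1996]
tool_rot: [-90.0, 0.1, -80.6]
force: [0.7, 0.1, -0.4]
grip_width: 0.0802
```

Run:
```python
from h import *
i=camera_info("wrist");o=env.get_obs();p,d=read_camera("wrist");cv2.imwrite("pics/w1.png",p[:,:,::-1]);P=cloud(d,i)
print(o['tool_pos'],o['tool_rot'],o['time_s'])
for e in models.cut_out("case_center","wrist"):
    m=e['mask']&(d>0);q=P[m];z=np.median(q[:,2]);print(e['score'],m.sum(),np.percentile(q[:,2],[5,50,95]))
    q=q[(q[:,2]>.055)&(q[:,2]<.075)]
    if len(q)>50: print(cv2.minAreaRect((q[:,:2]*1000).astype(np.float32)),np.median(q[:,2]))
```

```text
[0.60088061 0.18430064 0.19959595] [-9.00157960e+01  7.09014745e-02 -8.05595168e+01] 2.3167
0.95 2561 [0.01799554 0.05931893 0.06097879]
((624.125732421875, 329.02239990234375), (35.45977020263672, 39.227691650390625), 8.313973426818848) 0.05958172623017407
0.71 4768 [0.02471506 0.05923611 0.06063665]
((746.4532470703125, 208.4029541015625), (34.86007308959961, 124.90057373046875), 69.86138153076172) 0.05937314235227947
0.57 4607 [0.06201018 0.06527328 0.06657558]
((601.9280395507812, 184.04562377929688), (35.06278610229492, 124.84413146972656), 9.313864707946777) 0.0653326092533168
```

View pics/w1.png

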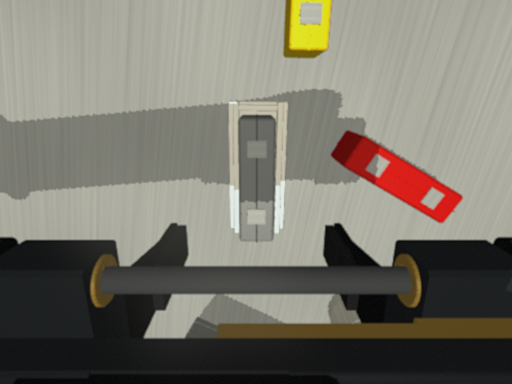

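The wrist picture shows the grey case upright in the white rack at (257,175), with red at (395,175) and yellow at (309,20) clear of it. Three views agree: centre (0.602, 0.183), top 65–66 mm. Next: grasp.

Run:
```python
from h import *
plan([((.602,.183,.06),down(-80.7)),((.602,.183,.037),down(-80.7))])
```

```text
[-1, 140, 0, 0.0, -0.0, -0.0] rows>=3.4
[-1, 163, 0, 0.0, -0.0, -0.0] rows>=0.6
```

Emit:
{"api": "move_arm", "payload": {"moves": [[-1,40,0,0,0,0],[-1,80,0,0,0,0],[-1,110,0,0,0,0],[-1,140,0,0,0,0],[-1,155,0,0,0,0],[-1,163,0,0,0,0],[-1,163,0,0,0,0],[-1,163,0,0,0,0]]}}

```text
time_s: 3.08
tool_pos: [0.6019, 0.184, 0.0374]
tool_rot: [-89.9, 0.0, -80.7]
force: [0.4, -0.5, 0.6]
grip_width: 0.0805
```

Emit:
{"api": "move_arm", "payload": {"moves": [[0,0,0,0,0,0],[0,0,0,0,0,0],[0,0,0,0,0,0],[0,0,0,0,0,0],[0,0,0,0,0,0],[0,0,0,0,0,0],[0,0,0,0,0,0],[0,0,0,0,0,0]], "claw": 20, "newtons": 25}}

```text
time_s: 3.75
tool_pos: [0.6017, 0.1832, 0.0366]
tool_rot: [-90.0, 0.0, -80.7]
force: [-1.1, -0.3, -0.4]
grip_width: 0.0348
```

Emit:
{"api": "move_arm", "payload": {"moves": [[0,-30,0,0,0,0],[0,-60,0,0,0,0],[0,-60,-30,0,0,0],[0,-60,-65,0,0,0],[0,-50,-90,0,0,0],[0,-25,-90,0,0,0],[0,-5,-90,0,0,0],[0,3,-90,0,0,0],[0,5,-90,0,0,0],[0,5,-90,0,0,0],[0,5,-90,0,0,0]]}}

```text
time_s: 4.67
tool_pos: [0.5135, 0.1687, 0.032]
tool_rot: [-89.9, -0.0, -80.7]
force: [-0.1, -0.7, -2.5]
grip_width: 0.035
```

Emit:
{"api": "move_arm", "payload": {"moves": [[0,1,0,0,0,0],[0,1,0,0,0,0],[0,1,0,0,0,0],[0,1,0,0,0,0],[0,1,0,0,0,0],[0,1,0,0,0,0]], "claw": 75}}

```text
time_s: 5.17
tool_pos: [0.513, 0.1687, 0.0308]
tool_rot: [-90.0, 0.0, -80.7]
force: [-0.5, 0.0, 0.7]
grip_width: 0.0669
```

Emit:
{"api": "move_arm", "payload": {"moves": [[0,-30,0,0,0,0],[0,-65,0,0,0,0],[0,-65,30,0,0,0],[0,-65,58,0,0,0],[0,-65,58,0,0,0],[0,-65,58,0,0,0],[0,-65,58,0,0,0],[0,-65,58,0,0,0],[0,-65,58,0,0,0]], "claw": 0}}

```text
time_s: 5.92
tool_pos: [0.569, 0.1779, 0.0952]
tool_rot: [-90.1, 0.0, -80.7]
force: [-0.3, -0.1, -0.4]
grip_width: 0.0227
```

Run:
```python
from h import *
o=env.get_obs();print(o['grip_width'],o['tool_pos'],o['time_s'])
p,d=read_camera("side");cv2.imwrite("pics/s2.png",cv2.resize(p[80:250,170:340,::-1],None,fx=3.5,fy=3.5,interpolation=2))
```

```text
0.02266842619637216 [0.56896521 0.17787057 0.0952417 ] 5.9167
```

View pics/s2.png

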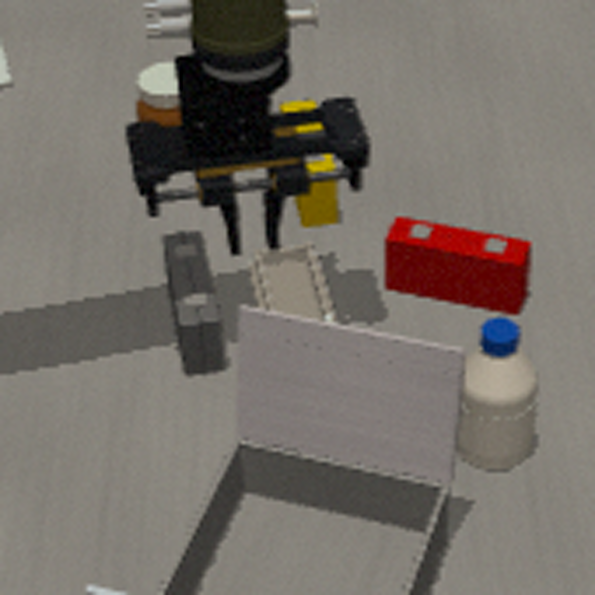

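The side crop shows the case standing on the bench at (190,300), clear of the rack. Next I tip it towards the robot.

Emit:
{"api": "move_arm", "payload": {"moves": [[0,20,0,0,0,0],[0,38,0,0,0,0],[0,38,-10,0,0,0],[0,38,-18,0,0,0],[0,38,-24,0,0,0],[0,38,-30,0,0,0],[0,38,-35,0,0,0],[0,38,-40,0,0,0],[0,38,-45,0,0,0],[0,38,-50,0,0,0],[0,38,-55,0,0,0],[0,38,-60,0,0,0],[0,38,-65,0,0,0],[0,38,-65,0,0,0],[0,38,-65,0,0,0]]}}

```text
time_s: 7.22
tool_pos: [0.5055, 0.1675, 0.0575]
tool_rot: [-90.0, 0.0, -80.7]
force: [0.7, 0.8, -0.4]
grip_width: 0.0007
```

Run:
```python
from h import *
p,d=read_camera("side");cv2.imwrite("pics/s3.png",cv2.resize(p[80:250,170:340,::-1],None,fx=3.5,fy=3.5,interpolation=2))
```

```text
(no output)
```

View pics/s3.png

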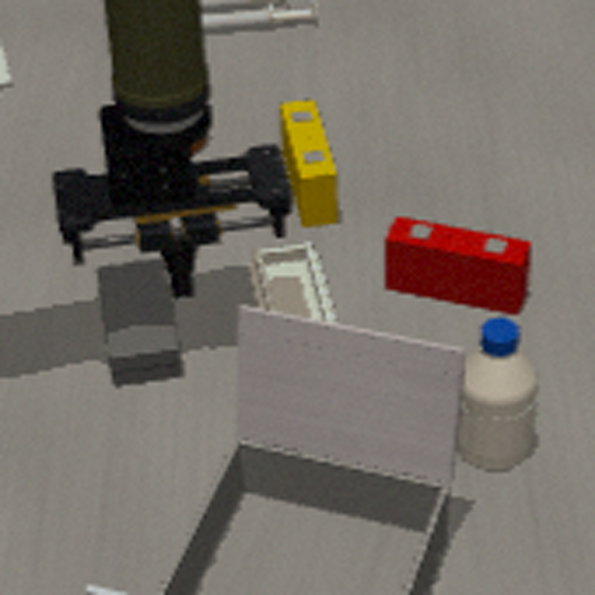

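The case lies flat at (140,320). Next I go up over it and measure.

Emit:
{"api": "move_arm", "payload": {"moves": [[0,-40,0,0,0,0],[0,-80,0,0,0,0],[0,-115,-25,0,0,0],[0,-142,-40,0,0,0],[0,-142,-40,0,0,0],[0,-142,-40,0,0,0]], "claw": 84}}

```text
time_s: 7.77
tool_pos: [0.4673, 0.1617, 0.2018]
tool_rot: [-89.7, 0.1, -80.7]
force: [1.1, -0.1, -0.7]
grip_width: 0.0325
```

```bash
cat >> h.py <<'E'
def did(s,t=(0,0,0)):
    p,R=cmd();p=p+R.apply(np.array(s)/1000.);R=R*Ro.from_rotvec(t,degrees=True)
    json.dump(dict(p=p.tolist(),q=R.as_quat().tolist()),open("cmd.json","w"))
E
python3 - <<'E'
from h import *
did([0,-21-142,-97-40]);print(cmd()[0],cmd()[1].as_euler('xyz',degrees=True))
o=env.get_obs();print(o['tool_pos'],o['tool_rot'],o['time_s'])
for n in ["wrist","top","side"]:
    i=camera_info(n);p,d=read_camera(n);P=cloud(d,i)
    if n!="side":cv2.imwrite(f"pics/{n}3.png",p[:,:,::-1])
    m=(P[...,2]>.025)&(P[...,2]<.042)&(np.abs(P[...,0]-.47)<.09)&(np.abs(P[...,1]-.162)<.1)&(d>0)
    k,l,s,c=cv2.connectedComponentsWithStats(m.astype(np.uint8));b=1+np.argmax(s[1:,4]);q=P[l==b]
    print(n,len(q),cv2.minAreaRect((q[:,:2]*1000).astype(np.float32)),np.median(q[:,2]))
E
```

```text
[0.46668166 0.16130142 0.2       ] [-90.     0.   -80.72]
[0.46731895 0.16169089 0.20178915] [-89.73860443   0.12007785 -80.69599962] 7.7667
wrist 6185 ((464.95782470703125, 162.53439331054688), (60.695682525634766, 123.10346221923828), 9.091683387756348) 0.0342897904132423
top 424 ((468.2577819824219, 128.8967742919922), (60.5472297668457, 59.653602600097656), 9.170546531677246) 0.03415745400407311
side 572 ((467.4522705078125, 160.77432250976562), (60.43025588989258, 132.754638671875), 9.205216407775879) 0.03458131324734755
```

View pics/wrist3.png

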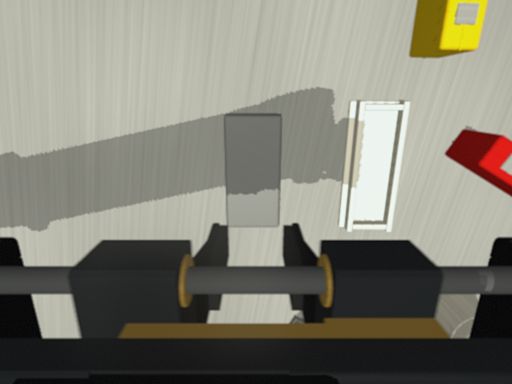

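Emit:
{"api": "move_arm", "payload": {"moves": [[0,35,-1,0,0,0],[0,70,-1,0,0,0],[0,100,-1,0,0,0],[0,120,-1,0,0,0],[0,130,-1,0,0,0],[0,130,-1,0,0,0]], "claw": 84}}

```text
time_s: 8.42
tool_pos: [0.4632, 0.1596, 0.0661]
tool_rot: [-90.4, -0.2, -80.7]
force: [0.6, 0.8, 0.5]
grip_width: 0.0812
```

Emit:
{"api": "move_arm", "payload": {"moves": [[0,15,0,0,0,0],[0,30,0,0,0,0],[0,42,0,0,0,0],[0,52,0,0,0,0],[0,52,0,0,0,0],[0,52,0,0,0,0]]}}

```text
time_s: 8.92
tool_pos: [0.4658, 0.1609, 0.0179]
tool_rot: [-90.0, -0.0, -80.7]
force: [-0.1, -0.0, 0.6]
grip_width: 0.0838
```

Emit:
{"api": "move_arm", "payload": {"moves": [[0,0,0,0,0,0],[0,0,0,0,0,0],[0,0,0,0,0,0],[0,0,0,0,0,0],[0,0,0,0,0,0],[0,0,0,0,0,0]], "claw": 45, "newtons": 25}}

```text
time_s: 9.42
tool_pos: [0.4657, 0.1611, 0.018]
tool_rot: [-90.0, 0.0, -80.7]
force: [-1.2, 0.1, 2.7]
grip_width: 0.0598
```

Run:
```python
from h import *
did([0,130+52,-1])
yb=-19.5
print(cmd()[0],env.get_obs()['tool_pos'],env.get_obs()['grip_width'])
c=(.599,-.164)
plan([((.466,.161,.17),down(-80.7)),((.53,.0,.25),down(-95)),((*c,.18),down(-109.5)),((*c,.08),down(-109.5))])
```

```text
[0.46569475 0.16114016 0.018     ] [0.46565525 0.1610756  0.01801142] 0.0598036111033337
[0, -152, 0, 0.0, -0.0, -0.0] rows>=3.6
[169, -232, 37, 0.0, 14.5, -0.0] rows>=4.6
[342, -162, 79, -0.0, 29.0, -0.0] rows>=4.6
[342, -62, 79, -0.0, 29.0, -0.0] rows>=2.4
```

Emit:
{"api": "move_arm", "payload": {"moves": [[0,-40,0,0,0,0],[0,-80,0,0,0,0],[0,-120,0,0,0,0],[0,-152,0,0,0,0],[34,-178,7,0,3,0],[68,-198,15,0,6,0],[102,-216,22,0,9,0],[136,-226,30,0,12,0],[169,-232,37,0,14.5,0],[204,-232,45,0,17.5,0],[240,-232,54,0,20.5,0],[276,-225,63,0,23.5,0],[310,-205,72,0,26.5,0],[342,-180,79,0,29,0],[342,-162,79,0,29,0],[342,-132,79,0,29,0],[342,-132,79,0,29,0],[342,-132,79,0,29,0]]}}

```text
time_s: 10.92
tool_pos: [0.5968, -0.1631, 0.1475]
tool_rot: [-90.3, -0.1, -109.7]
force: [-0.1, 0.8, -2.5]
grip_width: 0.0597
```

Run:
```python
from h import *
did([0,-70,0])
o=env.get_obs();print(cmd()[0],o['tool_pos'],o['tool_rot'],o['grip_width'])
p,d=read_camera("side");p2,d2=read_camera("top")
P=cloud(d2,camera_info("top"))
cv2.imwrite("pics/s4.png",np.hstack([cv2.resize(x,(400,400)) for x in (p[130:320,160:350,::-1],p2[120:270,230:400,::-1])]))
```

```text
[ 0.59881149 -0.16364428  0.15      ] [ 0.59684379 -0.16305977  0.1475446 ] [-9.02937587e+01 -5.15135975e-02 -1.09708315e+02] 0.0597242995482689
```

View pics/s4.png

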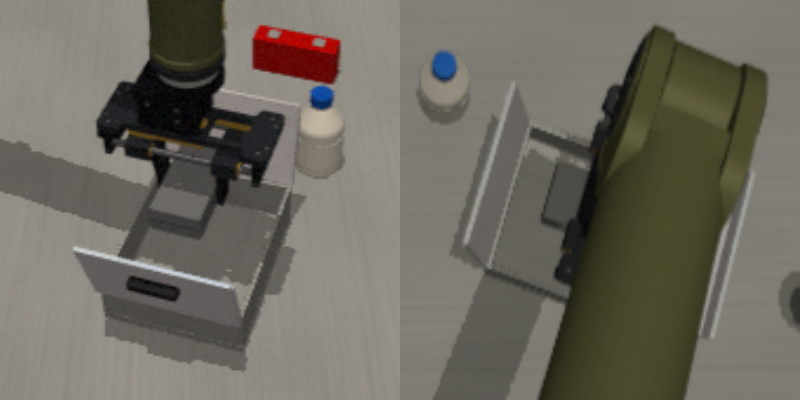

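Run:
```python
from h import *
a=np.radians(-19.5);B=np.array([[np.cos(a),np.sin(a)],[-np.sin(a),np.cos(a)]])
for n in ["side","top"]:
    p,d=read_camera(n);P=cloud(d,camera_info(n))[d>0]
    b=(P[:,:2]-[.599,-.164])@B.T
    for lo,hi in [(-.26,-.2),(-.2,-.15),(-.15,-.1),(-.1,-.05),(-.05,0),(0,.05),(.05,.1)]:
        m=(b[:,1]>lo)&(b[:,1]<hi)&(np.abs(b[:,0])<.2)&(P[:,2]>.19)
        if m.sum():print(n,lo,m.sum(),np.percentile(P[m,2],[0,5,95]).round(3))
    v,u=np.nonzero(d>0)
```

```text
side -0.1 1 [0.53 0.53 0.53]
side -0.05 10078 [0.19  0.234 0.6  ]
side 0 2366 [0.193 0.24  0.619]
top -0.05 2955 [0.517 0.544 0.616]
top 0 5626 [0.214 0.253 0.621]
top 0.05 39 [0.571 0.575 0.595]
```

Emit:
{"api": "move_arm", "payload": {"moves": [[0,35,0,0,0,0],[0,70,0,0,0,0],[0,95,0,0,0,0],[0,110,0,0,0,0],[0,116,0,0,0,0],[0,120,0,0,0,0],[0,120,0,0,0,0],[0,120,0,0,0,0]]}}

```text
time_s: 11.78
tool_pos: [0.5999, -0.1641, 0.0313]
tool_rot: [-89.8, 0.0, -109.7]
force: [1.1, 0.0, -1.5]
grip_width: 0.0598
```

Emit:
{"api": "move_arm", "payload": {"moves": [[0,1,0,0,0,0],[0,2,0,0,0,0],[0,2,0,0,0,0],[0,2,0,0,0,0]]}}

```text
time_s: 12.12
tool_pos: [0.5988, -0.1639, 0.0281]
tool_rot: [-90.0, 0.0, -109.7]
force: [-0.6, 0.4, -2.1]
grip_width: 0.0599
```

Emit:
{"api": "move_arm", "payload": {"moves": [[0,1,0,0,0,0],[0,1,0,0,0,0],[0,1,0,0,0,0]]}}

```text
time_s: 12.37
tool_pos: [0.5988, -0.1639, 0.0281]
tool_rot: [-90.0, 0.1, -109.7]
force: [-3.9, 1.4, 6.9]
grip_width: 0.0599
```

Emit:
{"api": "move_arm", "payload": {"moves": [[0,0,0,0,0,0],[0,0,0,0,0,0],[0,0,0,0,0,0],[0,0,0,0,0,0],[0,0,0,0,0,0]], "claw": 78}}

```text
time_s: 12.78
tool_pos: [0.5986, -0.1639, 0.0265]
tool_rot: [-90.0, -0.0, -109.7]
force: [-0.4, 0.6, -0.2]
grip_width: 0.077
```

Emit:
{"api": "move_arm", "payload": {"moves": [[0,-15,0,0,0,0],[0,-45,0,0,0,0],[0,-85,0,0,0,0],[0,-125,0,0,0,0],[0,-165,0,0,0,0],[0,-205,0,0,0,0],[0,-240,0,0,0,0],[0,-240,0,0,0,0]]}}

```text
time_s: 13.45
tool_pos: [0.6018, -0.1654, 0.2751]
tool_rot: [-89.3, 0.2, -109.7]
force: [0.8, -0.2, 0.3]
grip_width: 0.078
```

Run:
```python
from h import *
did([0,123-240,0])
i=camera_info("wrist");o=env.get_obs();print(cmd()[0],o['tool_pos'],o['time_s'])
a=np.radians(-19.5);B=np.array([[np.cos(a),np.sin(a)],[-np.sin(a),np.cos(a)]])
out=[]
for n in ["wrist","side"]:
    i=camera_info(n);p,d=read_camera(n);P=cloud(d,i);out.append(p)
    b=np.dstack([(P[...,:2]-[.599,-.164])@B.T,P[...,2]])
    m=(b[...,2]>.036)&(b[...,2]<.055)&(np.abs(b[...,0])<.07)&(np.abs(b[...,1])<.09)&(d>0)
    k,l,s,c=cv2.connectedComponentsWithStats(m.astype(np.uint8));j=1+np.argmax(s[1:,4]);q=b[l==j]
    print(n,len(q),cv2.minAreaRect((q[:,:2]*1000).astype(np.float32)),np.percentile(q[:,2],[5,50,95]))
    for nm,sg in [("reb",1),("fl",-1)]:
        q=b[(d>0)&(b[...,1]*sg>.1)&(b[...,1]*sg<.2)&(np.abs(b[...,0])<.085)&(b[...,2]>.08)&(b[...,2]<.19)]
        if len(q)<100: continue
        c=q.mean(0);w=np.linalg.svd(q-c,full_matrices=False)[2][2];print(nm,len(q),c,w,q[:,2].max())
    m=(d>0)&(b[...,2]>.06)&(b[...,2]<.07)&(np.abs(b[...,0])<.1)&(np.abs(b[...,1])<.1)
    for sg in (1,-1):
        q=b[m&(b[...,0]*sg>.07)]
        if len(q)>20:
            f=np.polyfit(q[:,1],q[:,0],1);print("rim x side",sg,f,np.degrees(np.arctan(f[0])),np.percentile(q[:,0],[2,98]))
    # floor/wall extents
cv2.imwrite("pics/s5.png",np.hstack([cv2.resize(x[...,::-1],(400,300)) for x in out]))
```

```text
[ 0.59881149 -0.16364428  0.267     ] [ 0.60182899 -0.16544793  0.27506587] 13.45
wrist 4532 ((-0.5308952331542969, 1.0336074829101562), (60.43386459350586, 124.90386962890625), 0.0890452116727829) [0.04272522 0.04432103 0.04560769]
reb 10102 [1.12754992e-04 1.25211581e-01 1.41913606e-01] [ 0.00192212 -0.97100535  0.23905005] 0.17724810369735117
fl 6659 [-0.00052749 -0.12769368  0.13884068] [-0.00292471  0.93934816  0.3429526 ] 0.17183091593031058
rim x side 1 [0.00533028 0.0827553 ] 0.3053997569427494 [0.07686365 0.08581211]
rim x side -1 [-0.0087375  -0.08069278] -0.5006091913386308 [-0.08381437 -0.07749112]
side 786 ((2.1107444763183594, 8.697154998779297), (112.48119354248047, 60.281105041503906), 89.52434539794922) [0.04161539 0.04454289 0.04770695]
reb 1985 [0.0024286  0.12325036 0.12830847] [-0.01283007  0.97622275 -0.21638976] 0.1794552305387455
fl 1180 [ 0.00345743 -0.13515438  0.13612938] [-2.35772636e-05 -9.61303641e-01 -2.75491034e-01] 0.17470008667381973
rim x side 1 [-0.00539653  0.08537628] -0.3091954894962463 [0.08263454 0.08791621]
rim x side -1 [ 0.00044529 -0.07910872] 0.02551343427604237 [-0.08234802 -0.07646195]
```

View pics/s5.png

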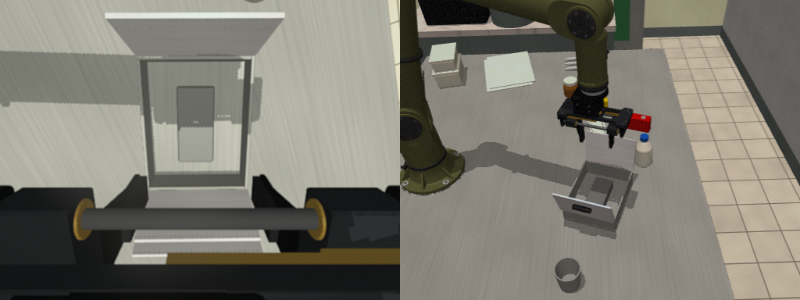

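The wrist picture shows the case flat and central in the box at (196,122), and its top at 45 mm matches floor 10 + 35. Next, the rebated leaf: go behind it first.

Emit:
{"api": "move_arm", "payload": {"moves": [[-40,0,0,0,0,0],[-80,0,0,0,0,0],[-120,0,0,0,0,0],[-155,10,0,0,0,0],[-175,40,0,0,0,0],[-175,80,0,0,0,0],[-175,116,0,0,0,0],[-175,116,0,0,0,0],[-175,116,0,0,0,0]], "claw": 0}}

```text
time_s: 14.3
tool_pos: [0.6551, 0.0008, 0.1472]
tool_rot: [-90.4, -0.2, -109.7]
force: [0.7, -0.8, 0.1]
grip_width: 0.0261
```

Run:
```python
from h import *
did([-175,116,0])
o=env.get_obs();print(cmd()[0],o['tool_pos'],o['grip_width'],o['time_s'])
p,d=read_camera("side");p2,d2=read_camera("top")
cv2.imwrite("pics/s6.png",np.hstack([cv2.resize(x,(400,400)) for x in (p[80:320,160:400,::-1],p2[100:270,230:400,::-1])]))
```

```text
[0.65786067 0.00109246 0.151     ] [0.65508358 0.00081026 0.147238  ] 0.026134331966815423 14.3
```

View pics/s6.png

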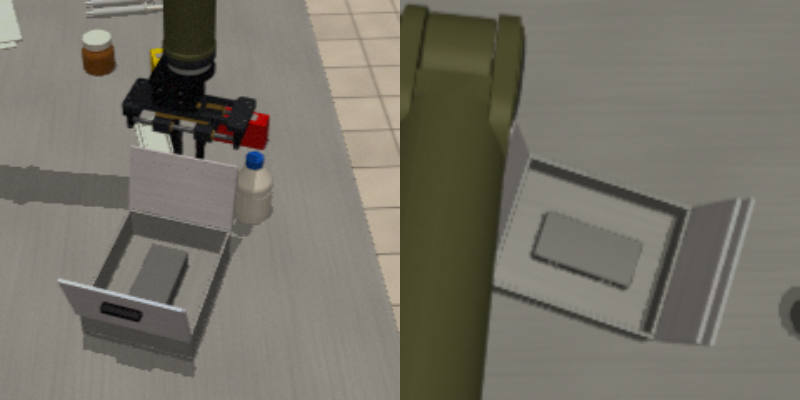

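Emit:
{"api": "move_arm", "payload": {"moves": [[10,0,0,0,0,0],[20,0,0,0,0,0],[27,0,0,0,0,0],[35,-1,0,0,0,0],[42,-2,0,0,0,0],[50,-4,0,0,0,0],[60,-5,0,0,0,0],[71,-5,0,0,0,0],[82,-3,0,0,0,0],[92,0,0,0,0,0],[92,0,0,0,0,0],[92,0,0,0,0,0]]}}

```text
time_s: 15.4
tool_pos: [0.6251, -0.0882, 0.1501]
tool_rot: [-90.1, -0.1, -109.9]
force: [-0.4, 0.7, -0.1]
grip_width: 0.0004
```

```bash
cat >> h.py <<'E'
_a=np.radians(-19.5);_B=np.array([[np.cos(_a),np.sin(_a)],[-np.sin(_a),np.cos(_a)]])
def box(P): return np.concatenate([(P[...,:2]-[.599,-.164])@_B.T,P[...,2:]],-1)
def snap(name):
    p,d=read_camera("side");p2,d2=read_camera("top")
    cv2.imwrite(f"pics/{name}.png",np.hstack([cv2.resize(x,(400,400)) for x in (p[80:320,160:400,::-1],p2[100:270,230:400,::-1])]))
    return box(cloud(d,camera_info("side"))),d,box(cloud(d2,camera_info("top"))),d2
E
python3 - <<'E'
from h import *
did([92,0,0])
o=env.get_obs();print(box(o['tool_pos']),o['force'],o['time_s'])
snap("s7")
E
```

```text
[-0.00069106  0.08018756  0.15006108] [-0.36967151  0.65979818 -0.12589559] 15.4
```

View pics/s7.png

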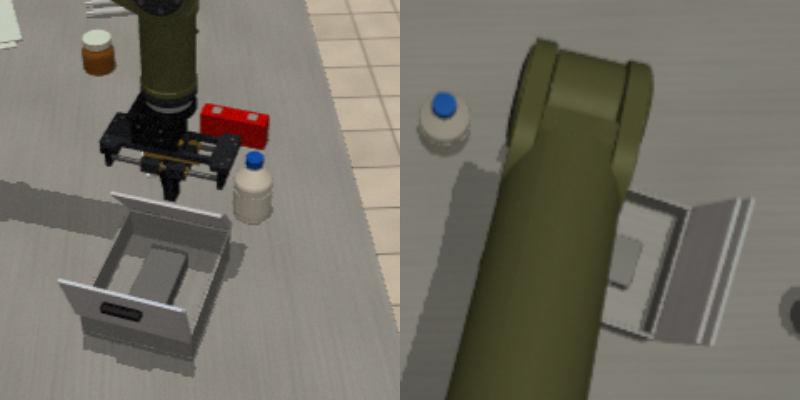

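The leaf is now at about 55° and following the finger. I continue to shut.

Emit:
{"api": "move_arm", "payload": {"moves": [[10,5,0,0,0,0],[18,11,0,0,0,0],[26,18,0,0,0,0],[33,26,0,0,0,0],[39,35,0,0,0,0],[44,45,0,0,0,0],[47,54,0,0,0,0],[49,62,0,0,0,0],[49,65,0,0,0,0],[49,65,0,0,0,0],[49,65,0,0,0,0]]}}

```text
time_s: 16.42
tool_pos: [0.6095, -0.133, 0.0873]
tool_rot: [-90.0, -0.0, -109.8]
force: [-5.3, 1.3, 15.4]
grip_width: 0.0001
```

Emit:
{"api": "move_arm", "payload": {"moves": [[0,1,0,0,0,0],[0,2,0,0,0,0],[0,2,0,0,0,0],[0,2,0,0,0,0]]}}

```text
time_s: 16.75
tool_pos: [0.6096, -0.1331, 0.0871]
tool_rot: [-90.0, 0.0, -109.8]
force: [-8.9, 3.0, 25.0]
grip_width: 0.0003
```

The leaf is on its stop: tip at 76 mm as expected, 25 N. Next: up, and check.

Emit:
{"api": "move_arm", "payload": {"moves": [[0,-30,0,0,0,0],[0,-70,0,0,0,0],[0,-110,0,0,0,0],[0,-150,0,0,0,0],[0,-185,0,0,0,0],[0,-185,0,0,0,0],[0,-185,0,0,0,0]]}}

```text
time_s: 17.33
tool_pos: [0.6107, -0.1331, 0.2702]
tool_rot: [-89.8, -0.0, -109.8]
force: [-1.0, -0.3, -0.8]
grip_width: 0.0005
```

Run:
```python
from h import *
did([49,65+2-185,0])
o=env.get_obs();print(box(cmd()[0]),box(o['tool_pos']),o['time_s'])
b1,d1,b2,d2=snap("s8")
i=camera_info("wrist");p,d=read_camera("wrist");b3=box(cloud(d,i));cv2.imwrite("pics/w8.png",p[...,::-1])
for b,dd in ((b1,d1),(b3,d)):
    m=(dd>0)&(np.abs(b[...,0])<.07)&(b[...,2]>.06)&(b[...,2]<.14)
    for y in (-.08,-.03,-.02,.0,.02,.04,.06,.08,.1):
        q=b[m&(np.abs(b[...,1]-y)<.004)];print(y,len(q),np.percentile(q[:,2],[10,50,90]).round(4) if len(q)>5 else '')
    q=b[(dd>0)&(b[...,1]<-.11)&(b[...,1]>-.2)&(np.abs(b[...,0])<.085)&(b[...,2]>.1)&(b[...,2]<.19)]
    if len(q)>50:
        c=q.mean(0);w=np.linalg.svd(q-c,full_matrices=False)[2][2];print("fl",len(q),c,w,q[:,2].max(),np.percentile(q[:,1],[2]))
```

```text
[-1.65885535e-04  3.42721405e-02  2.69000000e-01] [0.00067926 0.03300271 0.27015632] 17.3333
-0.08 0 
-0.03 0 
-0.02 0 
0.0 161 [0.0653 0.0693 0.0712]
0.02 126 [0.0731 0.0757 0.0782]
0.04 131 [0.0733 0.0756 0.078 ]
0.06 134 [0.0736 0.076  0.0785]
0.08 123 [0.0734 0.0757 0.0779]
0.1 122 [0.0738 0.0761 0.078 ]
fl 997 [ 0.0033862  -0.13782992  0.14465782] [ 3.62126467e-04 -9.70337794e-01 -2.41752838e-01] 0.17467797197823218 [-0.148333]
-0.08 0 
-0.03 0 
-0.02 0 
0.0 734 [0.0684 0.0692 0.0701]
0.02 767 [0.0743 0.0753 0.0762]
0.04 829 [0.0744 0.0754 0.0763]
0.06 879 [0.0744 0.0753 0.0763]
0.08 896 [0.0744 0.0754 0.0764]
0.1 1021 [0.0745 0.0755 0.0765]
fl 300 [-0.00236445 -0.12301671  0.13185824] [-0.0023376   0.96226661  0.27209834] 0.14060226961522151 [-0.12554514]
```

View pics/s8.png

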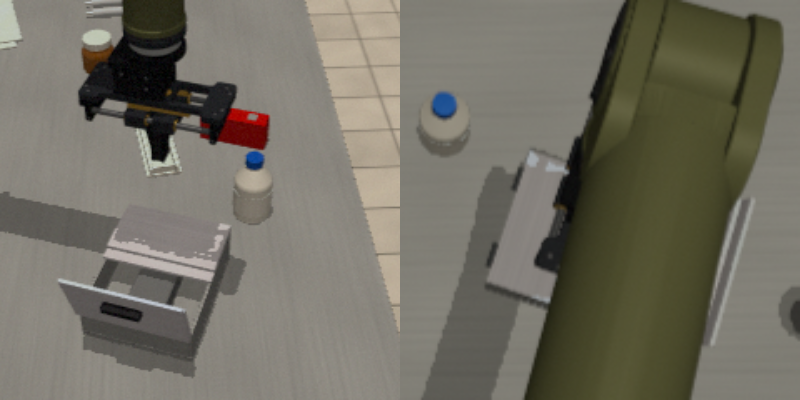

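View pics/w8.png

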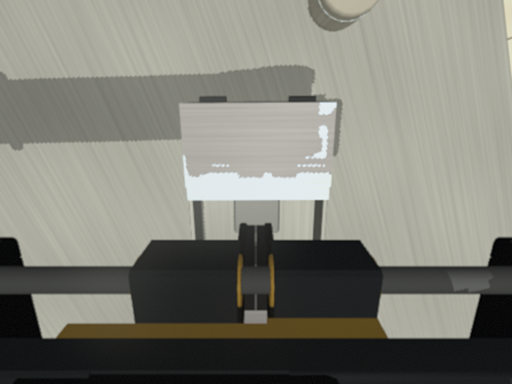

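The rebated leaf is flat at 76 mm, and the flanged leaf is still open. Next I go behind the flanged leaf, at box x = -55 so that the finger clears the pull bar.

Emit:
{"api": "move_arm", "payload": {"moves": [[40,0,-10,0,0,0],[80,0,-20,0,0,0],[120,0,-30,0,0,0],[160,0,-40,0,0,0],[198,0,-50,0,0,0],[222,20,-55,0,0,0],[222,60,-55,0,0,0],[222,95,-55,0,0,0],[222,109,-55,0,0,0],[222,109,-55,0,0,0],[222,109,-55,0,0,0]]}}

```text
time_s: 18.4
tool_pos: [0.4821, -0.3218, 0.1578]
tool_rot: [-90.2, -0.0, -109.7]
force: [-0.9, 0.4, 0.0]
grip_width: 0.0004
```

Run:
```python
from h import *
did([222,109,-55])
o=env.get_obs();print(box(cmd()[0]),box(o['tool_pos']),o['time_s'])
snap("s9")
```

```text
[-0.0560179  -0.18751504  0.16      ] [-0.0575758  -0.18775271  0.1577537 ] 18.4
```

View pics/s9.png

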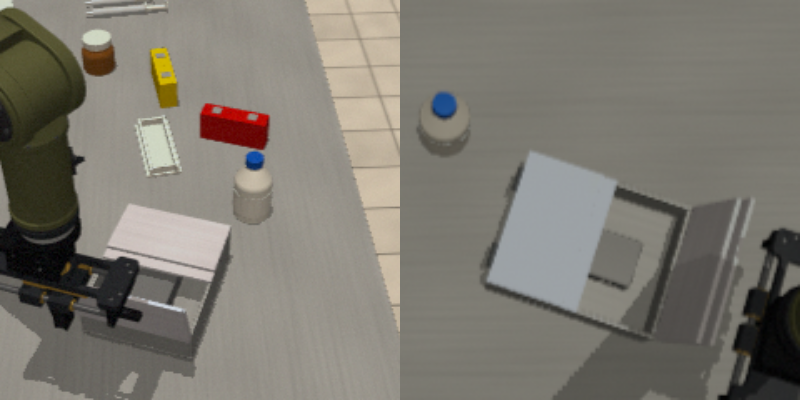

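Emit:
{"api": "move_arm", "payload": {"moves": [[-18,0,0,0,0,0],[-31,0,0,0,0,0],[-41,-3,0,0,0,0],[-53,-5,0,0,0,0],[-63,-6,0,0,0,0],[-75,-6,0,0,0,0],[-87,-6,0,0,0,0],[-99,-4,0,0,0,0],[-110,0,0,0,0,0],[-120,6,0,0,0,0],[-130,13,0,0,0,0],[-138,21,0,0,0,0],[-146,30,0,0,0,0],[-146,30,0,0,0,0]]}}

```text
time_s: 19.67
tool_pos: [0.5319, -0.1814, 0.1268]
tool_rot: [-90.3, 0.0, -109.5]
force: [0.2, 0.6, -0.4]
grip_width: 0.0008
```

Run:
```python
from h import *
o=env.get_obs();print(box(o['tool_pos']),o['force'],o['time_s'])
snap("s10")
```

```text
[-0.05739285 -0.03882064  0.12677544] [ 0.22557242  0.59370281 -0.3687747 ] 19.6667
```

View pics/s10.png

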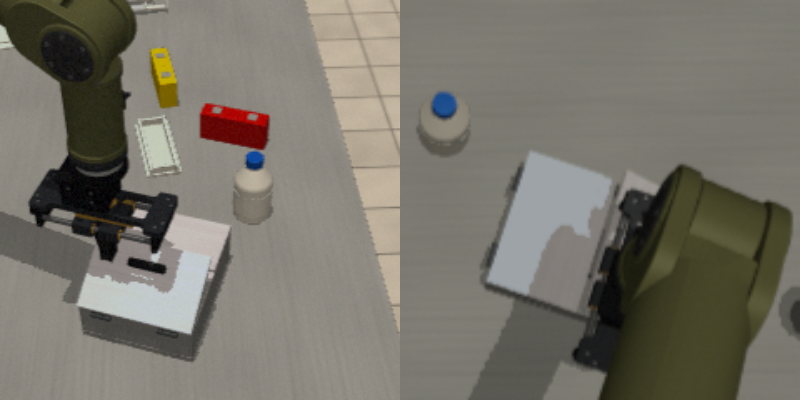

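The flanged leaf is at about 25° and on the finger. I finish shutting it (the shifts are now from this pose).

Emit:
{"api": "move_arm", "payload": {"moves": [[-6,9,0,0,0,0],[-11,20,0,0,0,0],[-14,31,0,0,0,0],[-16,39,0,0,0,0],[-16,43,0,0,0,0],[-16,44,0,0,0,0],[-16,44,0,0,0,0],[-16,44,0,0,0,0]]}}

```text
time_s: 20.43
tool_pos: [0.5378, -0.1691, 0.0872]
tool_rot: [-90.1, 0.1, -109.7]
force: [-6.7, 1.8, 17.9]
grip_width: 0.0007
```

Emit:
{"api": "move_arm", "payload": {"moves": [[0,1,0,0,0,0],[0,1,0,0,0,0],[0,1,0,0,0,0]]}}

```text
time_s: 20.68
tool_pos: [0.5379, -0.1691, 0.0871]
tool_rot: [-90.1, 0.2, -109.7]
force: [-9.2, 3.0, 23.7]
grip_width: 0.0005
```

Home: tip at 76 mm, 24 N. Next I back off upward and to the side so both cameras can see the box.

Emit:
{"api": "move_arm", "payload": {"moves": [[0,-30,0,0,0,0],[0,-70,0,0,0,0],[0,-110,0,0,0,0],[0,-150,0,0,0,0],[-40,-170,0,0,0,0],[-80,-180,0,0,0,0],[-120,-180,0,0,0,0],[-160,-180,-10,0,0,0],[-200,-180,-20,0,0,0],[-240,-180,-20,0,0,0],[-280,-180,-20,0,0,0],[-300,-180,-20,0,0,0],[-300,-180,-20,0,0,0]]}}

```text
time_s: 21.77
tool_pos: [0.6201, 0.1279, 0.2621]
tool_rot: [-90.2, 0.1, -109.1]
force: [-1.0, 0.6, -1.3]
grip_width: 0.0006
```

Run:
```python
from h import *
b1,d1,b2,d2=snap("s11")
for n,b,dd in (("side",b1,d1),("top",b2,d2)):
    m=(dd>0)&(np.abs(np.abs(b[...,0])-.055)<.02)&(b[...,2]>.06)&(b[...,2]<.14)
    print(n,[(y,float(np.median(b[m&(np.abs(b[...,1]-y)<.004)][:,2]).round(4))) for y in (-.1,-.08,-.06,-.04,-.02,-.005,0.005,.02,.04,.06,.08,.1)])
    P0=np.load(f"{n}P.npy");P=None
    for t in ("bottle","jar","cup"):
        e=models.cut_out(t,n)
        if e:
            i=camera_info(n);q=b[e[0]['mask']&(dd>0)];q0=box(P0[np.load(f"m_{n}_{t}_0.npy")]);q0=q0[np.isfinite(q0).all(1)]
            print(t,round(e[0]['score'],2),(np.median(q,0)-np.median(q0,0)).round(4))
o=env.get_obs();print(o['time_s'],o['tool_pos'],o['force'])
```

```text
side [(-0.1, 0.0725), (-0.08, 0.0757), (-0.06, 0.0757), (-0.04, 0.0758), (-0.02, 0.0759), (-0.005, 0.0759), (0.005, 0.076), (0.02, 0.0752), (0.04, 0.0759), (0.06, 0.0757), (0.08, 0.0764), (0.1, 0.0754)]
bottle 0.91 [-0.0008  0.0003 -0.0028]
jar 0.96 [ 0.0007 -0.0012  0.0003]
cup 0.67 [ 0.0006 -0.0006 -0.0013]
top [(-0.1, 0.0759), (-0.08, 0.0754), (-0.06, 0.0757), (-0.04, 0.0755), (-0.02, 0.076), (-0.005, 0.0752), (0.005, 0.0755), (0.02, 0.0756), (0.04, 0.0754), (0.06, 0.0752), (0.08, 0.0749), (0.1, 0.0751)]
bottle 0.78 [ 0.0004  0.0001 -0.0019]
jar 0.83 [ 0.0005 -0.0006  0.0006]
cup 0.86 [-0.001   0.0011  0.0005]
22.1667 [0.62031671 0.11779903 0.26483176] [ 0.07069834 -1.28030885  0.94630264]
```

View pics/s11.png

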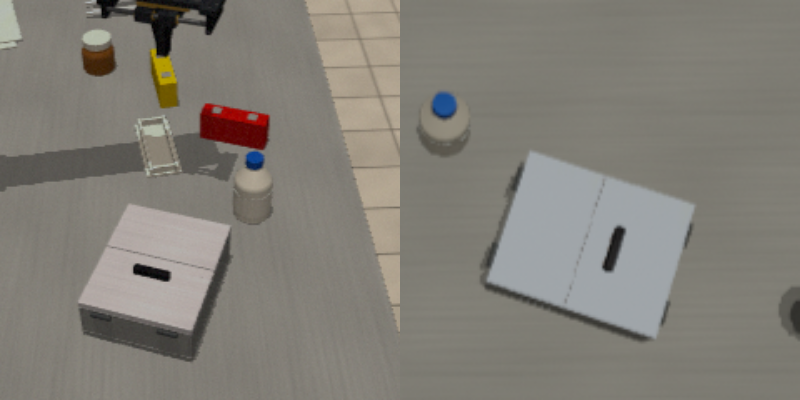

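Both leaves lie flush at 76 mm over the whole box, with the seam where the strip laps, and the robot is clear.

```bash
python3 -c "
from cell import job
print(job.sign_off())"
```

```text
the job is handed in; nothing more can be done
None
```

The job is done and handed in at about 22 s on the robot's clock, with the arm clear of everything.

- **Case:** I lifted the grey case out of the rack, stood it on the bench and tipped it flat onto a broad face with the closed fingers (not laid down in the grip). I then took it up again and lowered it onto the box floor until it made contact, before letting go. It lay flat and central in the box, with its top at 45 mm as expected.
- **Leaves:** I pushed the rebated leaf home while the flanged leaf was still open, and checked it at 76 mm. I then shut the flanged leaf over it.
- **Last checks:** The outer faces read 75–76 mm across both leaves in the top and side views. The one exception was 72.5 mm in the side view right at the flanged hinge edge, where the top view read 76 mm. Bottle, jar and cup read within 3 mm of their starting positions, which is within measurement noise.

The highest force reading at the end of a move was about 27 N, while pressing the rebated leaf home with the fingertips.

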